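# Hang the sample pail on the drying stand

### The arm

A 6-joint arm with a two-finger parallel gripper is mounted at the origin on a cart in front of the work surface, level with it; the furniture and walls round the work are solid. World frame = base frame: x ahead of the robot, y to its left, z up, the work surface at z = 0. Lengths are in mm, angles in rad, forces in N, time in s.
With the tool pointing down it reaches from about 275 to 750 mm from the base axis. Payload 10.2 kg.
Tool frame: the origin (TCP) lies between the finger pads; the fingertips stand 8 mm ahead of it and the grasp point (between the pads) lies 11 mm behind it; z points along the fingers, x is the direction in which the jaws open and shut, and the axes are right-handed (so a half turn about z gives the same grasp; the last joint's range is limited). The gripper opens to 85 mm and grips with 20 to 120 N. Pads are 22 mm wide; open, the fingers measure 114 mm over their backs; the gripper's body (76 mm by 85 mm) begins 54 mm behind the grasp point. The pads swing forward as they close: fully open they stand 13 mm farther back than shut.
Start: joints at [-1.564, 0.313, 1.498, -0, 1.331, -0.223], TCP at [119.572, -511.208, 207.094] pointing down, gripper open.
Joint ranges: [-2.94, 2.94], [-0.97, 2.17], [0.19, 2.56], [-1.23, 4.37], [0.02, 3.11], [-2.88, 2.88]. Speed limits (rad/s): [2.39, 2.39, 3.01, 3.14, 3.14, 3.14].

### API

Orientations are given as a unit quaternion [w, x, y, z].
In Python, from rig import sense, eyes, ctrl gives the robot as it stands.
- The arm moves only by the tool move_arm, never from a script. Its argument "rows" is a list that holds one entry, the list of rows, each a list of 5 numbers: the shift along the tool's x, y, z in mm, then the turn about the tool's z in units of 6 degrees (1.0 is 6 degrees), then the gripper command: -1 is shut, 1 is fully open, values between are in proportion. In form: [[[dx, dy, dz, roll, jaw], ...]]. A call has 1 to 12 rows; each row is the pose to reach, as a shift and turn from the pose measured when the call began, along the tool's axes at that moment; what a row does not reach only later rows make up. A row lasts 1/8 s, in which the tool goes at most 62.5 mm and 10.7 degrees, less where a joint would pass 70% of its speed; a pose out of reach is approached as far as the arm can. A call with a gripper value outside its range is refused whole. The fingers move at their own pace and stop on an object; "squeeze" is the grip in N (left out, the last holds). Time passes only in rows, so rows that repeat a pose let the fingers close. It gives the time, the measured TCP pose, the force and the opening at its end, in the units of the state.
- sense(): the state, without advancing time (a new reading comes with each control period).
- eyes.capture(name): name is "scene" or "top" or "wrist"; returns a dict with "color" (420x560x3 uint8, blue, green, red), "vertical_fov" (degrees; the focal length in pixels is half the picture's height over the tangent of half this angle, whatever the lens; pixels are square), "cx", "cy" (the principal point, pixels), "k1" (the pictures are not rectified: a ray, as slopes to the right and down, at radius r is drawn at 1 + k1 r^2 times it, then the intrinsics apply), "xyz" and "attitude" of the camera in the world. Camera axes: x right, y down, z forward; pixel columns grow to the right and rows downward; lengths in mm; the calibration is good to about 2 mm. A picture is of the moment at which its call begins. There is no depth.
- ctrl.finish_job(): hands the job in, once; it reports no verdict.
The state is a dict: "time_s": time; "joints": joint angles; "dq": joint speeds; "tau": joint torques, N m; "eef_pos": TCP position; "ee_rot": TCP orientation; "force": force on the tool from outside, world axes, zero at the start; "wrist_torque": the same for the moment, N m; "grip_width": opening from 0.0 (shut) to 1.0 (fully open).
Only numpy, scipy, OpenCV 4.12 (cv2) and the standard library are available. Lean on these libraries where they do the work, as an engineer would, in place of code of your own. Each camera call takes 0.05 s, during which the arm holds its last target. There are 200 camera calls.

### The job

The small steel sample pail has been pushed up to the low bench shelf, with its bail folded flat under the board. Take the pail by its wall, draw it out and set it down upright on open worktop, quite clear of the shelf, and let go; then swing its bail upright and hang the pail by the bail over both prongs of the drying stand, hanging still, level and free. Leave the cups, beaker, timer, bottle and boxes where they stand.

Things in the scene. Friction and masses are not known exactly. Their poses are not given: they have to be found in the camera images.
- pail: open round steel pail, loose, 0.22-0.37 kg, 75 mm tall, 94 mm outside and 78 mm inside diameter, straight wall 8 mm thick, inner floor 8 mm up; starts upright. Origin on its axis, half-way up. z up the axis; x level, to the side where the folded bail lies; y along the bail's pivot line, which is 28.5 mm above the origin. Ear bosses and bail legs stand out to 60 mm either side along y
- bail_grip (a point): centre of the bail's straight top bar, inside a grey grip sleeve (13 mm thick, 40 mm long) that turns on it easily (0.004 N m). The bail is a steel rod 9 mm thick bent to a U: legs at y = +-54 mm of the pail's frame, top bar parallel to the pail's y, straight for 76 mm, 85 mm from the pivot line
- bail (a joint): swing of the bail about the pail's pivots, rad: 0 lies flat, level, to the pail's +x side; pi/2 is upright over the pail; range 0 to 3.1. A light friction (0.015 N m) keeps it where it is left
- shelf: low shelf, fixed: grey board 100 mm deep (x), 180 mm wide (y), underside 95, top 107, back lip 115 mm above the worktop, end panels 8 mm thick at both sides. Origin on the worktop below the board's centre; -x is its open front: there the pail starts, its axis about 52 mm before the board's edge, its bail's top bar under the board. At the left or in the middle; may change places with the stand
- hook_seat (a point): where the bar's centre comes to rest, midway between the stand's two prongs. x points back to the post. Prongs: round rod 8 mm thick at y = +-31 mm, open to -x, each bent to a V notch whose bottom is straight below this point; front flank up to the tip at x = -31 mm, 17 mm above this point; rear flank up to x = +29 mm, 11 mm above this point, then level to the cross-head at x = 103 mm
- stand: drying stand, fixed: foot plate 170 x 120 x 12 mm (x, y, z), post 18 mm thick at x = +60 mm, cross-head 16 x 84 x 22 mm on it, top 223 mm above the worktop, prongs pointing to -x. Origin on the worktop below the plate's centre; the seat point lies at x = -43 mm, 210 mm up
- front_cup: capped specimen cup, 62 mm across, 64 mm tall, upright, loose; stands in front of the pail. Origin at the centre of its underside
- side_cup: second capped specimen cup, 62 mm across, 64 mm tall, upright, loose; on the right of the free worktop, before the fixed microscope (x > 0.62 m, y -0.28 to -0.08 m). Origin at the centre of its underside
- beaker: small beaker, 49 mm across, 59 mm tall, upright, loose; near the middle of the worktop. Origin at the centre of its underside
- timer: lab timer standing on its back stand, 54 x 62 x 69 mm (x, y, z), loose; at the right, by the tall fixed analyser (which fills x > 0.44 m, y < -0.32 m). Origin at the centre of its underside
- dropper: dropper bottle, 30 mm across, 94 mm tall, loose; stands on the low shelf's board. Origin at the centre of its underside
- cover_box: flat box, 48 x 64 x 20 mm, loose; lies on the low shelf's board. Origin at the centre of its underside

How it is judged:
By the outcome, as a careful person would: the job done as asked, in the order asked, and still so for the second after the job is handed in, with the robot touching nothing.
It also fails if it takes over 72 s, if anything falls off the work surface, if the arm or the gripper's body presses on something with over 40 N, if the wrist force passes 120 N, or if a joint passes its speed limit or range.

## Working session

There is one attempt and no reset: what is moved stays moved. The work goes in short steps, Python scripts to look and compute and a tool call to move; the robot and the scene stay as the last step left them, time stands still between calls to the robot, and variables do not carry over. Pictures are saved under pics/ and viewed, about 8 in all and at most 12, crops included, and the job is handed in when it is done.

Besides the shell and the picture viewer there is one more tool, called after "Request:" by a JSON object that holds its "op" and its "data". move_arm: Moves the arm, as the interface text tells. Its arguments: {"type":"object","properties":{"rows":{"type":"array","items":{"type":"array","items":{"type":"array","items":{"type":"number"}}}},"squeeze":{"type":"number"}},"required":["rows"]}

```bash
ls; mkdir -p pics; cat > h.py <<'E'
import numpy as np, cv2
from scipy.spatial.transform import Rotation as R
from scipy.optimize import least_squares
def rot(q): return R.from_quat(np.array(q),scalar_first=True)
def K(c):
    h,w=c["color"].shape[:2]; f=h/2/np.tan(np.radians(c["vertical_fov"])/2); return f,c["cx"],c["cy"],c["k1"]
def att(c):
    a=np.array(c["attitude"]); return R.from_matrix(a) if a.shape==(3,3) else rot(a)
def proj(c,P):
    f,cx,cy,k=K(c); p=att(c).inv().apply(np.atleast_2d(P)-np.array(c["xyz"])); s=p[:,:2]/p[:,2:]
    s=s*(1+k*(s**2).sum(1,keepdims=True)); return s*f+[cx,cy]
def ray(c,uv):
    f,cx,cy,k=K(c); d=(np.array(uv,float)-[cx,cy])/f; s=d.copy()
    for _ in range(30): s=d/(1+k*(s@s))
    v=att(c).apply([s[0],s[1],1]); return np.array(c["xyz"]),v
def onz(c,uv,z):
    o,v=ray(c,uv); return o+v*(z-o[2])/v[2]
def snap(eyes,names,tag):
    import pickle; D={}
    for n in names:
        c=eyes.capture(n); D[n]=c; cv2.imwrite(f"pics/{tag}_{n}.png",c["color"])
    pickle.dump(D,open(f"{tag}.pkl","wb")); return D
def load(tag):
    import pickle; return pickle.load(open(f"{tag}.pkl","rb"))
E
python3 - <<'E'
from h import *
from rig import sense,eyes,ctrl
D=snap(eyes,["scene","top"],"a")
for n,c in D.items(): print(n,c["xyz"],c["attitude"],c["vertical_fov"],c["k1"],c["cx"],c["cy"])
for n in D: cv2.imwrite(f"pics/a_{n}2.png",cv2.resize(D[n]["color"],(800,600),interpolation=cv2.INTER_CUBIC))
print(sense())
E
```

```text
pics
scene [-175.74796555  482.22271727  955.51810246] [ 0.19129131 -0.4750856   0.78941311 -0.33842022] 56.989614585416334 0.006707719430250879 275.6943884120551 215.64136295069855
top [ 347.16960791   55.95683549 1222.61110012] [ 0.06413047 -0.7017678   0.70721067 -0.05711653] 51.46961099741744 -0.04437653613305197 278.18648635465337 211.3690671085705
{'time_s': 0.1, 'joints': array([-1.56441049e+00,  3.13399282e-01,  1.49832951e+00,  7.02041142e-06,
        1.33097550e+00, -2.23399632e-01]), 'dq': array([ 0.00056885, -0.00092606, -0.00103071,  0.00014156, -0.00168091,
        0.00202719]), 'tau': array([ 1.12698737e-03, -4.12902939e+01, -2.60142928e+01, -2.55913201e-04,
        3.05699643e-03, -8.20793076e-06]), 'eef_pos': array([ 119.56722391, -510.95932162,  206.60152784]), 'ee_rot': array([-4.35409911e-04,  7.83507061e-01, -6.21382633e-01, -3.45492519e-04]), 'force': array([ 0.34933545,  0.9012703 , -0.82059561]), 'wrist_torque': array([0.01021859, 0.02165048, 0.01459142]), 'grip_width': 1.001806334821197}
```

View pics/a_top2.png

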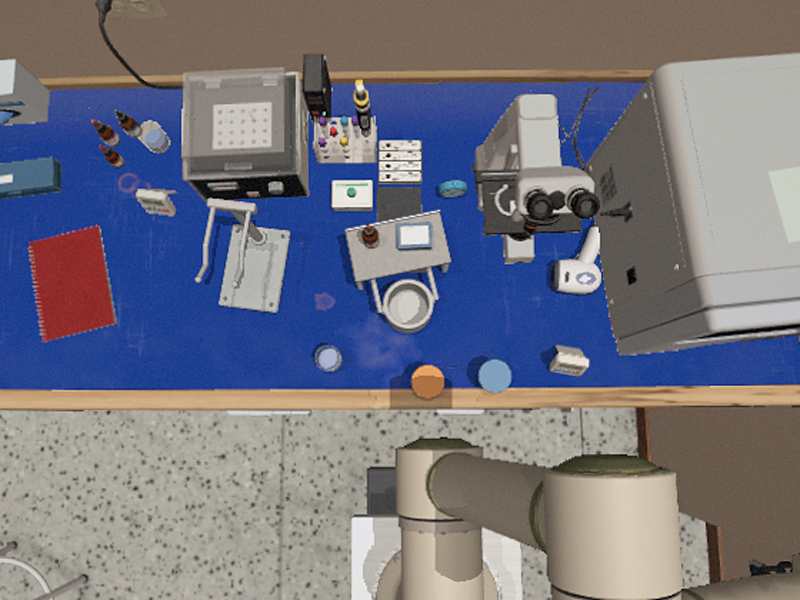

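View pics/a_scene2.png

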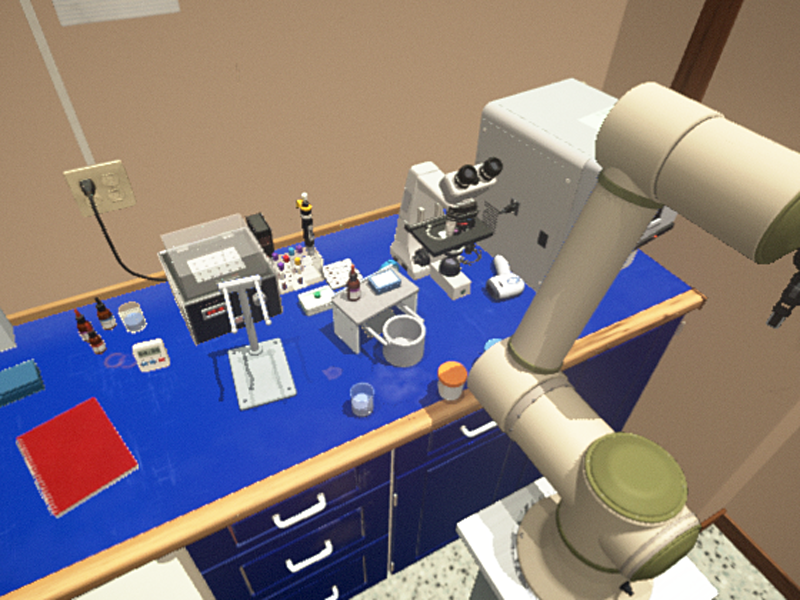

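```bash
python3 - <<'E'
from h import *
D=load("a")
def crop(n,x,y): return cv2.resize(D[n]["color"][y:y+75,x:x+100],(400,300),interpolation=cv2.INTER_CUBIC)
m=np.vstack([np.hstack([crop("top",235,160),crop("top",120,140)]),np.hstack([crop("scene",225,190),crop("scene",135,190)])])
for i in range(0,800,40):
    cv2.line(m,(i,0),(i,5),(0,255,255),1);cv2.line(m,(i,300),(i,305),(0,255,255),1)
for j in range(0,600,40): cv2.line(m,(0,j),(5,j),(0,255,255),1);cv2.line(m,(400,j),(405,j),(0,255,255),1)
cv2.imwrite("pics/m.png",m)
E
```

```text
(no output)
```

View pics/m.png

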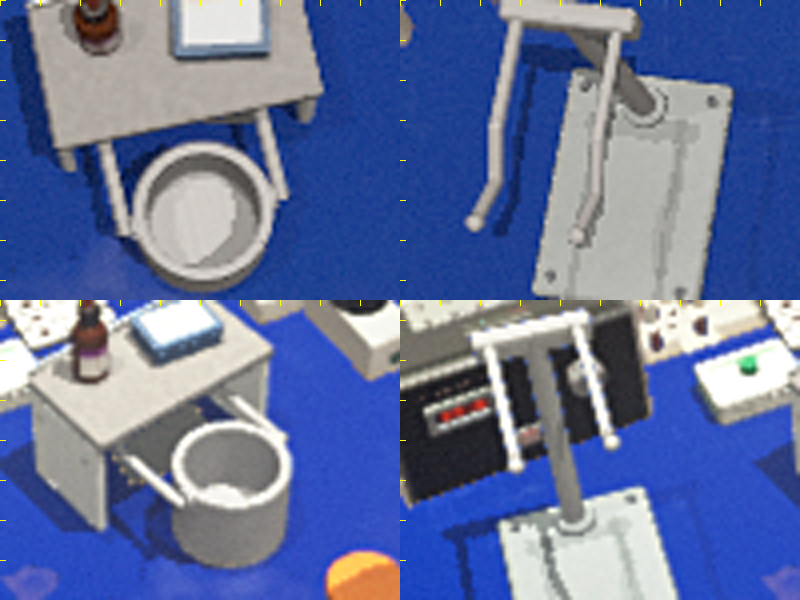

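```bash
cat > fit.py <<'E'
from h import *
D=load("a")
def fit(obs,p0,name):
    def res(p):
        Rz=R.from_euler('z',p[2]); out=[]
        for n,uv,P in obs: out.append(proj(D[n],Rz.apply(P)+[p[0],p[1],0])[0]-uv)
        return np.array(out)
    s=least_squares(lambda p:res(p).ravel(),p0,x_scale=[10,10,.1]); print(name,s.x[:2].round(1),np.degrees(s.x[2]).round(2)); print(res(s.x).round(1).tolist()); return s.x
O={"t1":("top",235,160,0,0),"t2":("top",120,140,400,0),"s1":("scene",225,190,0,300),"s2":("scene",135,190,400,300)}
def q(k,x,y,P):
    n,ox,oy,a,b=O[k]; return n,np.array([(x-a+.5)/4-.5+ox,(y-b+.5)/4-.5+oy]),np.array(P,float)
st=fit([q("t2",474,222,[-74,31,227]),q("t2",579,236,[-74,-31,227]),q("s2",516,466,[-74,31,227]),q("s2",611,441,[-74,-31,227]),
 q("t2",572,70,[85,60,12]),q("t2",731,88,[85,-60,12]),q("t2",533,293,[-85,60,12]),q("s2",500,522,[85,60,12]),q("s2",645,489,[85,-60,12])],[450,200,0],"stand")
sh=fit([q("t1",57,150,[-50,90,107]),q("t1",322,97,[-50,-90,107]),q("s1",107,447,[-50,90,107]),q("s1",272,352,[-50,-90,107]),q("s1",105,530,[-50,90,0]),q("s1",32,378,[50,90,107])],[450,0,0],"shelf")
pa=fit([q("t1",204,213,[0,0,75]),q("s1",232,463,[0,0,75]),q("t1",125,234,[0,54,70.5]),q("t1",283,197,[0,-54,70.5])],[380,0,0.1],"pail")
print("seat",R.from_euler('z',st[2]).apply([-43,0,210])+[st[0],st[1],0])
for n,uv,h in [("front_cup",(428*.7,381*.7),60),("side_cup",(495*.7,375*.7),62),("beaker",(328*.7,356*.7),59),("timer",(570*.7,358*.7),50)]: print(n,onz(D["top"],uv,h).round(0))
E
python3 fit.py
```

```text
stand [629.1 354.7] -7.78
[[-0.3, 0.6], [-0.9, 0.4], [0.5, -1.0], [0.7, -0.5], [-0.3, -0.5], [0.5, -0.1], [-1.0, 1.0], [-0.4, -0.5], [0.3, -1.4]]
shelf [645.   65.4] 11.33
[[-0.4, 0.3], [0.6, -0.2], [-1.0, -0.4], [1.7, -1.3], [0.3, 1.8], [-1.2, -0.7]]
pail [541.6  47.3] 12.86
[[-0.2, 0.1], [0.8, 0.0], [-0.0, -0.3], [-0.4, -0.2]]
seat [586.47313175 360.49243938 210.        ]
front_cup [399.  11.  60.]
side_cup [ 409. -113.   62.]
beaker [447. 198.  59.]
timer [ 441. -258.   50.]
```

```bash
cat > go.py <<'E'
from h import *
from rig import sense
def go(x,y,z,yaw):
    s=sense(); r=rot(s["ee_rot"]); d=r.inv().apply(np.array([x,y,z])-s["eef_pos"]); tx=r.apply([1,0,0]); cy=np.degrees(np.arctan2(tx[1],tx[0]))
    dy=(yaw-cy+180)%360-180
    print("pos",s["eef_pos"].round(1),"yaw",cy.round(1),"q",s["joints"].round(2),"F",s["force"].round(1),"w",round(s["grip_width"]*85,1),"t",s["time_s"]); print("d",d.round(1),"roll",round(-dy/6,2))
E
python3 -c "
from go import *
go(499.7,37.7,150,12.9)"
```

```text
pos [ 119.6 -511.   206.6] yaw -76.8 q [-1.56  0.31  1.5   0.    1.33 -0.22] F [ 0.3  0.9 -0.8] w 85.2 t 0.1
d [-447.6 -495.1   57.2] roll -14.96
```

Request:
{"op": "move_arm", "data": {"rows": [[[-37, -41, 0, -1.25, -0.15], [-75, -83, 0, -2.5, -0.15], [-112, -124, 0, -3.75, -0.15], [-149, -165, 0, -5, -0.15], [-187, -206, 0, -6.25, -0.15], [-224, -248, 0, -7.5, -0.15], [-261, -289, 0, -8.75, -0.15], [-298, -330, 0, -10, -0.15], [-336, -371, 0, -11.25, -0.15], [-373, -413, 0, -12.5, -0.15], [-410, -454, 0, -13.7, -0.15], [-447.6, -495, 0, -14.96, -0.15]]], "squeeze": 60}}

```text
time_s: 1.6
eef_pos: [500.3, 39.4, 207.0]
ee_rot: [-0.001, 0.993, 0.115, -0.0]
force: [0.2, -1.9, 0.3]
grip_width: 0.426
```

```bash
python3 -c "
from go import *
go(499.7,37.7,110,12.9)"
```

```text
pos [500.3  39.4 207. ] yaw 13.2 q [-0.16  0.26  1.57  0.    1.31 -0.39] F [ 0.2 -1.9  0.3] w 36.2 t 1.6
d [-1.   1.6 97. ] roll 0.05
```

```bash
python3 - <<'E'
from h import *
from rig import eyes
D=snap(eyes,["wrist"],"w1"); c=D["wrist"]; im=c["color"]
for P in [[541.6,47.3,75],[499.7,37.7,75]]: 
    u=proj(c,P)[0]; print(u)
    cv2.drawMarker(im,tuple(int(round(v)) for v in u),(0,0,255),0,12,1)
a=np.linspace(0,6.28,90)
for r in (39,47):
    for u in proj(c,np.c_[541.6+r*np.cos(a),47.3+r*np.sin(a),0*a+75]): cv2.circle(im,tuple(int(v) for v in u),0,(0,255,0),-1)
cv2.imwrite("pics/w1m.png",im)
E
```

```text
[326.47285482 191.82060043]
[274.36903912 191.62018767]
```

View pics/w1m.png

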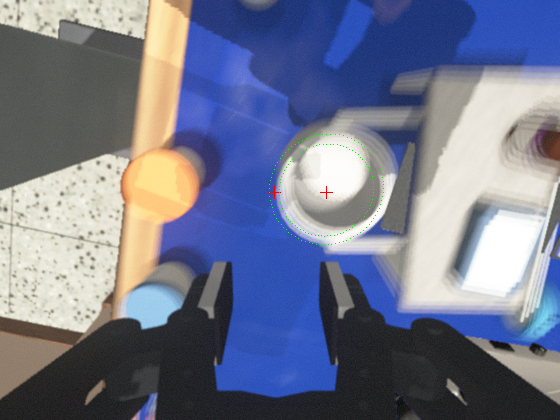

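Request:
{"op": "move_arm", "data": {"rows": [[[-1, 1.5, 50, 0, -0.15], [-1, 1.5, 50, 0, -0.15], [-1, 1.5, 50, 0, -0.15], [-1, 1.5, 50, 0, -0.15]]]}}

```text
time_s: 2.15
eef_pos: [502.4, 41.8, 158.4]
ee_rot: [-0.001, 0.993, 0.119, 0.002]
force: [0.3, 0.6, -0.5]
grip_width: 0.427
```

```bash
python3 - <<'E'
from h import *
from go import go
from rig import eyes
D=snap(eyes,["wrist"],"w2"); c=D["wrist"]; im=c["color"].copy()
a=np.linspace(0,6.28,90)
for r in (39,47):
    for u in proj(c,np.c_[541.6+r*np.cos(a),47.3+r*np.sin(a),0*a+75]): cv2.circle(im,tuple(int(v) for v in u),0,(0,255,0),-1)
cv2.imwrite("pics/w2m.png",im)
go(499.7,37.7,47,12.9)
E
```

```text
pos [502.3  41.9 158.2] yaw 13.6 q [-0.15  0.31  1.64  0.    1.19 -0.39] F [-0.1  0.6 -0.4] w 35.9 t 2.2
d [ -4.    3.7 111.2] roll 0.12
```

View pics/w2m.png

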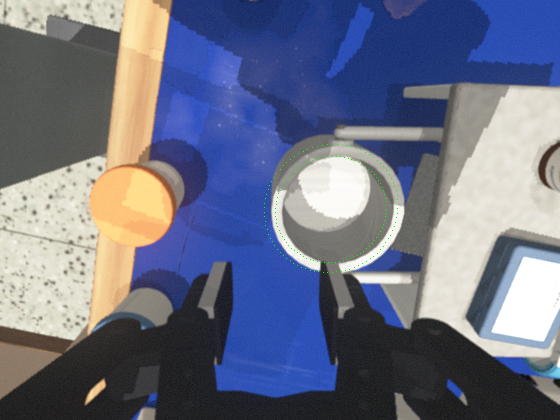

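Request:
{"op": "move_arm", "data": {"rows": [[[-0.5, 3.5, 40, 0, -0.15], [-0.5, 3.5, 75, 0, -0.15], [-0.5, 3.5, 100, 0, -0.15], [-0.5, 3.5, 111, 0, -0.15], [-0.5, 3.5, 111, 0, -0.15], [-0.5, 3.5, 111, 0, -0.15], [-0.5, 3.5, 111, 0, -0.15]]]}}

```text
time_s: 3.08
eef_pos: [503.5, 38.6, 48.1]
ee_rot: [-0.001, 0.993, 0.119, 0.003]
force: [-0.1, 0.5, 0.2]
grip_width: 0.424
```

```bash
python3 - <<'E'
from go import go
go(502.6,38.3,47,13.6)
E
```

```text
pos [503.5  38.6  48.1] yaw 13.6 q [-0.16  0.46  1.75  0.    0.93 -0.4 ] F [-0.1  0.5  0.2] w 36.0 t 3.075
d [-1.   0.1  1.1] roll 0.01
```

Good, no contact. Close.

Request:
{"op": "move_arm", "data": {"rows": [[[0, 0, 0, 0, -1], [0, 0, 0, 0, -1], [0, 0, 0, 0, -1], [0, 0, 0, 0, -1], [0, 0, 0, 0, -1], [0, 0, 0, 0, -1]]], "squeeze": 60}}

```text
time_s: 3.82
eef_pos: [504.2, 38.6, 48.6]
ee_rot: [-0.001, 0.993, 0.119, 0.003]
force: [1.0, 0.4, 6.6]
grip_width: 0.051
```

```bash
python3 - <<'E'
from go import go
go(502.6,38.3,47,13.6)
E
```

```text
pos [504.2  38.6  48.6] yaw 13.6 q [-0.16  0.46  1.75  0.    0.93 -0.4 ] F [1.  0.4 6.6] w 4.4 t 3.825
d [-1.6 -0.1  1.6] roll 0.01
```

Request:
{"op": "move_arm", "data": {"rows": [[[0, 0, -3, 0, -1], [0, 0, -6, 0, -1], [0, 0, -9, 0, -1], [0, 0, -9, 0, -1], [0, 0, -9, 0, -1]]]}}

```text
time_s: 4.45
eef_pos: [503.9, 38.6, 57.4]
ee_rot: [-0.001, 0.993, 0.119, 0.003]
force: [-0.2, -0.1, -3.4]
grip_width: 0.048
```

```bash
python3 - <<'E'
from h import *
from go import go
from rig import eyes
go(502.6,38.3,47,13.6)
D=snap(eyes,["scene","wrist"],"b")
m=np.hstack([cv2.resize(D["scene"]["color"][170:290,210:330],(480,480),interpolation=cv2.INTER_CUBIC),cv2.resize(D["wrist"]["color"],(320,240))[:, :].repeat(2,0)])
cv2.imwrite("pics/b.png",m)
E
```

```text
pos [503.9  38.6  57.4] yaw 13.6 q [-0.16  0.44  1.74  0.    0.95 -0.4 ] F [-0.2 -0.1 -3.4] w 4.1 t 4.45
d [-1.4 -0.  10.4] roll 0.01
```

View pics/b.png

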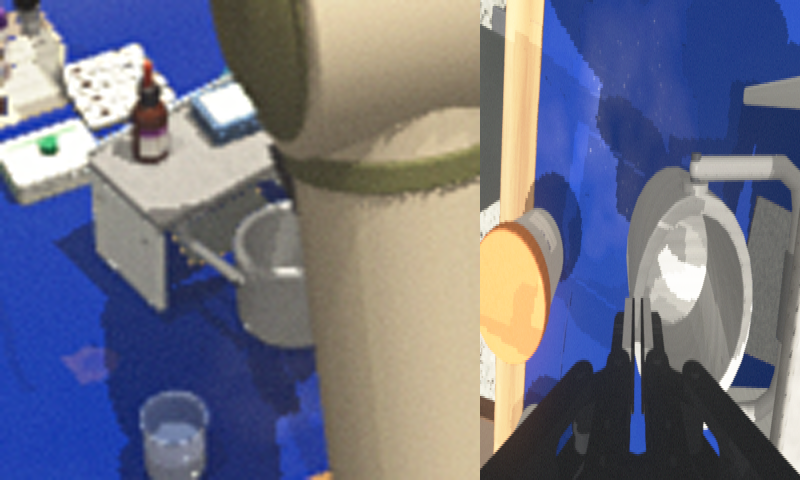

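Request:
{"op": "move_arm", "data": {"rows": [[[-8, -3, 0, 0, -1], [-18, -7, 0, 0, -1], [-30, -12, 0, 0, -1], [-42, -17, 0, 0, -1], [-52, -22, -4, 0, -1], [-56, -28, -20, 0, -1], [-58, -32, -50, 0, -1], [-58, -36, -90, 0, -1], [-58, -40, -120, 0, -1], [-58, -40, -120, 0, -1], [-58, -40, -120, 0, -1]]]}}

```text
time_s: 5.92
eef_pos: [436.8, 63.5, 176.3]
ee_rot: [-0.001, 0.993, 0.119, 0.002]
force: [-0.5, -0.1, -3.3]
grip_width: 0.051
```

```bash
python3 - <<'E'
from go import go
go(440,332,175,90)
E
```

```text
pos [436.8  63.5 176.3] yaw 13.6 q [-0.12  0.15  1.78  0.    1.2  -0.36] F [-0.5 -0.1 -3.3] w 4.4 t 5.925
d [  66.4 -260.2    2. ] roll -12.73
```

Request:
{"op": "move_arm", "data": {"rows": [[[7, -26, 0, -1.3, -1], [14, -52, 0, -2.6, -1], [21, -80, 0, -3.9, -1], [28, -108, 0, -5.2, -1], [35, -136, 0, -6.5, -1], [42, -164, 0, -7.8, -1], [49, -192, 0, -9.1, -1], [56, -218, 0, -10.4, -1], [62, -242, 0, -11.7, -1], [66, -260, 0, -12.7, -1], [66, -260, 0, -12.7, -1], [66, -260, 0, -12.7, -1]]]}}

```text
time_s: 7.42
eef_pos: [439.5, 331.0, 176.1]
ee_rot: [0.001, 0.709, 0.705, 0.002]
force: [-0.1, 0.4, -3.3]
grip_width: 0.053
```

```bash
python3 - <<'E'
from go import go
go(440,332,49.5,90)
E
```

```text
pos [439.5 331.  176.1] yaw 89.7 q [ 0.43  0.39  1.47  0.    1.28 -1.13] F [-0.1  0.4 -3.3] w 4.5 t 7.425
d [8.000e-01 1.000e-01 1.266e+02] roll -0.05
```

Request:
{"op": "move_arm", "data": {"rows": [[[0, 0, 30, 0, -1], [0, 0, 60, 0, -1], [0, 0, 90, 0, -1], [0, 0, 110, 0, -1], [0, 0, 120, 0, -1], [0, 0, 124, 0, -1], [0, 0, 126, 0, -1], [0, 0, 127.5, 0, -1], [0, 0, 127.5, 0, -1], [0, 0, 127.5, 0, -1]]]}}

```text
time_s: 8.68
eef_pos: [440.1, 331.3, 48.9]
ee_rot: [0.001, 0.709, 0.705, 0.002]
force: [0.6, -1.7, 0.2]
grip_width: 0.051
```

```bash
python3 - <<'E'
from go import go
go(440,332,48.5,90)
E
```

```text
pos [440.1 331.3  48.9] yaw 89.7 q [ 0.43  0.54  1.61  0.    0.99 -1.13] F [ 0.6 -1.7  0.2] w 4.3 t 8.675
d [ 0.7 -0.1  0.4] roll -0.05
```

Request:
{"op": "move_arm", "data": {"rows": [[[0, 0, 0, 0, -0.2], [0, 0, 0, 0, -0.2], [0, 0, 0, 0, -0.2], [0, 0, 0, 0, -0.2], [0, 0, -10, 0, -0.2], [0, 0, -35, 0, -0.2], [0, 0, -70, 0, -0.2], [0, 0, -105, 0, -0.2], [0, 0, -130, 0, -0.2], [0, 0, -130, 0, -0.2], [0, 0, -130, 0, -0.2], [0, 0, -130, 0, -0.2]]]}}

```text
time_s: 10.18
eef_pos: [439.2, 330.8, 177.8]
ee_rot: [0.0, 0.709, 0.705, 0.001]
force: [-0.0, -0.2, 0.6]
grip_width: 0.403
```

```bash
python3 - <<'E'
from h import *
from go import go
from rig import eyes
go(440,460,160,90)
D=snap(eyes,["wrist","top","scene"],"c"); im=D["wrist"]["color"].copy()
a=np.linspace(0,6.28,90); c=D["wrist"]
for r in (39,47):
    for u in proj(c,np.c_[440+r*np.cos(a),374.3+r*np.sin(a),0*a+75]): cv2.circle(im,tuple(int(v) for v in u),0,(0,255,0),-1)
cv2.imwrite("pics/cw.png",im)
E
```

```text
pos [439.2 330.8 177.8] yaw 89.7 q [ 0.43  0.39  1.47  0.    1.28 -1.13] F [-0.  -0.2  0.6] w 34.3 t 10.175
d [1.292e+02 1.000e-01 1.800e+01] roll -0.05
```

View pics/cw.png

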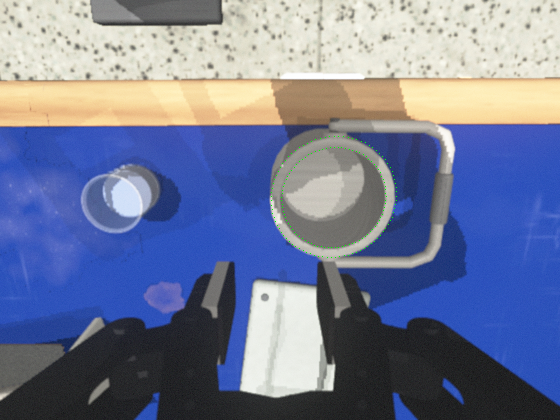

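```bash
python3 - <<'E'
from h import *
D=load("c"); c=D["wrist"]
for n,uv,z in [("rim",(333,197.5),75),("sleeve",(441.5,198),66),("sl_top",(444,173),66),("sl_bot",(438.5,223),66),("legL0",(340,126.5),66),("legL1",(420,126),66),("legR0",(345,262.5),66),("legR1",(412,262.5),66)]: print(n,onz(c,uv,z).round(1))
m=cv2.resize(c["color"][105:285,260:480],(792,648)[:1]+(648,),interpolation=cv2.INTER_CUBIC)[:600]
cv2.imwrite("pics/cw2.png",m)
# same from top/scene: predicted pixels
for n in("top","scene"): print(n,proj(D[n],[[440,374.3,75],[440,459,66]]).round(0).tolist())
E
```

```text
rim [438.3 373.6  75. ]
sleeve [441.6 459.1  66. ]
sl_top [422.  458.6  66. ]
sl_bot [462.1 459.3  66. ]
legL0 [387. 378.  66.]
legL1 [386.9 436.6  66. ]
legR0 [495.8 387.   66. ]
legR1 [496.2 441.8  66. ]
top [[162.0, 252.0], [132.0, 252.0]]
scene [[195.0, 296.0], [165.0, 310.0]]
```

View pics/cw2.png

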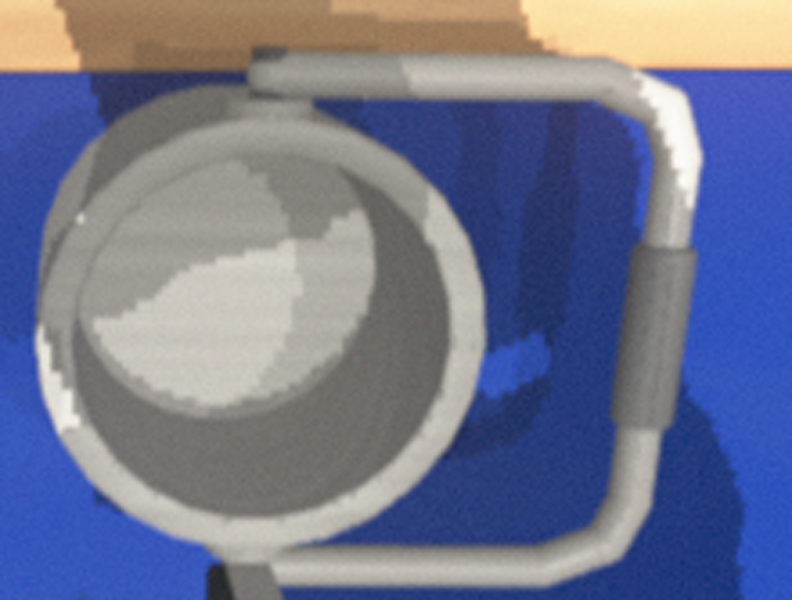

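Request:
{"op": "move_arm", "data": {"rows": [[[30, 0.5, 0, 0, -0.36], [65, 1, 0, 0, -0.36], [100, 1.5, 0, 0, -0.36], [128, 1.6, 0, 0, -0.36], [128, 1.6, 0, 0, -0.36], [128, 1.6, 30, 0, -0.36], [128, 1.6, 50, 0, -0.36], [128, 1.6, 50, 0, -0.36], [128, 1.6, 50, 0, -0.36]]]}}

```text
time_s: 11.45
eef_pos: [442.3, 458.8, 129.6]
ee_rot: [0.001, 0.709, 0.705, 0.002]
force: [0.2, 0.5, 0.2]
grip_width: 0.319
```

```bash
python3 - <<'E'
from go import go
go(441.5,459,55,90)
E
```

```text
pos [442.3 458.8 129.6] yaw 89.7 q [ 0.62  0.62  1.24 -0.    1.28 -0.94] F [0.2 0.5 0.2] w 27.1 t 11.45
d [ 0.1 -1.1 74.6] roll -0.05
```

Request:
{"op": "move_arm", "data": {"rows": [[[0, -0.5, 20, 0, -0.36], [0, -0.5, 40, 0, -0.36], [0, -0.5, 58, 0, -0.36], [0, -0.5, 70, 0, -0.36], [0, -0.5, 75, 0, -0.36], [0, -0.5, 75, 0, -0.36], [0, -0.5, 75, 0, -0.36], [0, -0.5, 75, 0, -0.36]]], "squeeze": 30}}

```text
time_s: 12.45
eef_pos: [442.3, 459.1, 55.1]
ee_rot: [0.001, 0.709, 0.705, 0.003]
force: [0.9, 0.1, -0.3]
grip_width: 0.322
```

```bash
python3 - <<'E'
from h import *
from go import go
from rig import eyes
go(441.5,459,55,90)
D=snap(eyes,["wrist","top","scene"],"d")
cv2.imwrite("pics/d.png",D["wrist"]["color"])
E
```

```text
pos [442.3 459.1  55.1] yaw 89.7 q [ 0.62  0.7   1.31 -0.    1.13 -0.94] F [ 0.9  0.1 -0.3] w 27.3 t 12.45
d [-0.1 -0.8  0.1] roll -0.05
```

View pics/d.png

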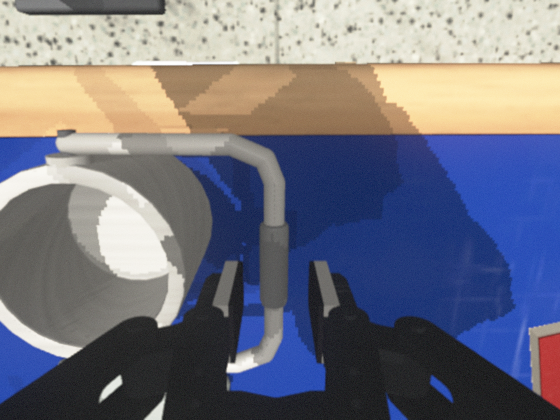

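Request:
{"op": "move_arm", "data": {"rows": [[[0, 0, 0, 0, -1], [0, 0, 0, 0, -1], [0, 0, 0, 0, -1], [0, 0, 0, 0, -1], [0, 0, 0, 0, -1]]], "squeeze": 40}}

```text
time_s: 13.22
eef_pos: [442.2, 459.0, 54.8]
ee_rot: [0.001, 0.709, 0.705, 0.002]
force: [0.1, 0.7, 0.0]
grip_width: 0.002
```

```bash
python3 - <<'E'
from go import *
go(441.5,459,55,90)
for t in range(0,91,9): print([round(85*(np.cos(np.radians(t))-1)),0,-round(85*np.sin(np.radians(t)))],end=" ")
E
```

```text
pos [442.2 459.   54.8] yaw 89.7 q [ 0.62  0.7   1.31 -0.    1.13 -0.94] F [0.1 0.7 0. ] w 0.2 t 13.225
d [-0.  -0.7 -0.2] roll -0.05
[0, 0, 0] [-1, 0, -13] [-4, 0, -26] [-9, 0, -39] [-16, 0, -50] [-25, 0, -60] [-35, 0, -69] [-46, 0, -76] [-59, 0, -81] [-72, 0, -84] [-85, 0, -85]
```

```bash
python3 - <<'E'
from h import *
from rig import eyes
D=snap(eyes,["wrist","top","scene"],"e")
m=np.hstack([cv2.resize(D["wrist"]["color"][130:370,160:400],(400,400)),cv2.resize(D["scene"]["color"][230:350,110:230],(400,400),interpolation=cv2.INTER_CUBIC)])
cv2.imwrite("pics/e.png",m)
E
```

```text
(no output)
```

View pics/e.png

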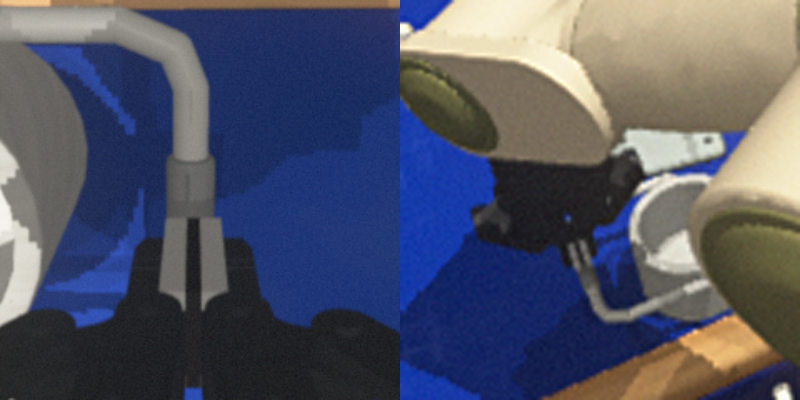

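```bash
python3 - <<'E'
from h import *
from rig import sense
D=load("e"); c=D["wrist"]; s=sense(); p=s["eef_pos"]; print(p,c["xyz"],s["grip_width"])
def m(P): return ((proj(c,P)-[160,130])*400/240).round(0).tolist()
print("tip centre, -y edge; TCP; grasp", m([p-[0,0,8],p-[11,0,8],p-[11,0,0],p-[11,0,-11],p-[11,0,-30]]))
for z in (66,50,40,30): print("sleeve end/-11/centre z",z,m([[421.5,459,z],[430.5,459,z],[441.5,459,z]]))
print("bar width px at z=66", m([[421.5,452.5,66],[421.5,465.5,66]]))
print("bar corner", m([[441.5-38,459,66]]))
E
```

```text
[442.20747717 459.00579822  54.86176224] [366.67883595 458.87457381 222.67327889] -0.00286170599600742
tip centre, -y edge; TCP; grasp [[193.0, 198.0], [193.0, 164.0], [193.0, 174.0], [193.0, 189.0], [194.0, 219.0]]
sleeve end/-11/centre z 66 [[193.0, 155.0], [193.0, 186.0], [194.0, 224.0]]
sleeve end/-11/centre z 50 [[193.0, 137.0], [193.0, 166.0], [193.0, 200.0]]
sleeve end/-11/centre z 40 [[193.0, 127.0], [193.0, 155.0], [193.0, 188.0]]
sleeve end/-11/centre z 30 [[193.0, 118.0], [193.0, 144.0], [193.0, 176.0]]
bar width px at z=66 [[169.0, 155.0], [218.0, 155.0]]
bar corner [[193.0, 89.0]]
```

Request:
{"op": "move_arm", "data": {"rows": [[[0, -1, 0, 0, -0.3], [0, -1, 0, 0, -0.3], [0, -1, 0, 0, -0.3], [0, -1, 0, 0, -0.3], [0, -1, 7, 0, -0.3], [0, -1, 14, 0, -0.3], [0, -1, 20, 0, -0.3], [0, -1, 25, 0, -0.3], [0, -1, 25, 0, -0.3], [0, -1, 25, 0, -0.3]]]}}

```text
time_s: 14.62
eef_pos: [441.4, 459.2, 30.0]
ee_rot: [0.001, 0.709, 0.705, 0.003]
force: [0.6, -0.7, 0.2]
grip_width: 0.353
```

```bash
python3 - <<'E'
from h import *
from go import *
from rig import eyes
go(441.5,459,30,90)
D=snap(eyes,["wrist","top","scene"],"f")
m=np.hstack([cv2.resize(D["wrist"]["color"][130:370,160:400],(400,400)),cv2.resize(D["scene"]["color"][230:350,110:230],(400,400),interpolation=cv2.INTER_CUBIC)])
cv2.imwrite("pics/f.png",m)
E
```

```text
pos [441.4 459.2  30. ] yaw 89.7 q [ 0.62  0.73  1.33 -0.    1.08 -0.94] F [ 0.6 -0.7  0.2] w 30.0 t 14.625
d [-0.2  0.1  0. ] roll -0.05
```

View pics/f.png

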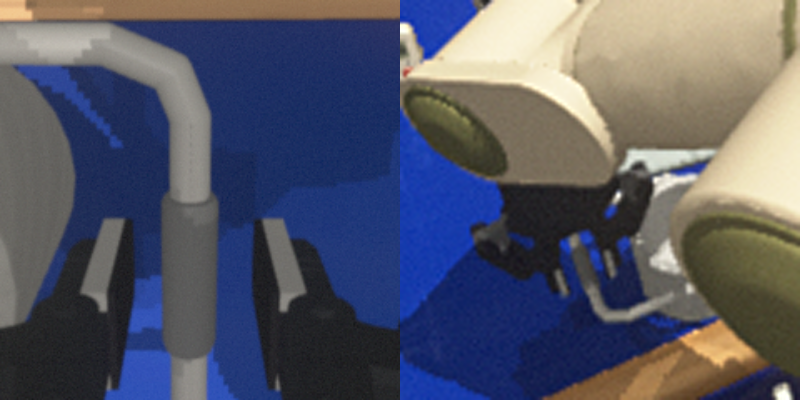

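Request:
{"op": "move_arm", "data": {"rows": [[[0, 0, 0, 0, -1], [0, 0, 0, 0, -1], [0, 0, 0, 0, -1], [0, 0, 0, 0, -1], [0, 0, 0, 0, -1]]], "squeeze": 40}}

```text
time_s: 15.4
eef_pos: [441.5, 459.1, 30.2]
ee_rot: [0.001, 0.709, 0.705, 0.003]
force: [-0.4, -1.7, 1.1]
grip_width: 0.13
```

```bash
python3 - <<'E'
from go import *
go(441.5,459,30,90)
E
```

```text
pos [441.5 459.1  30.2] yaw 89.7 q [ 0.62  0.73  1.33 -0.    1.08 -0.94] F [-0.4 -1.7  1.1] w 11.1 t 15.4
d [-0.1  0.   0.2] roll -0.05
```

Request:
{"op": "move_arm", "data": {"rows": [[[-1, 0, -13, 0, -1], [-4, 0, -26, 0, -1], [-9, 0, -39, 0, -1], [-16, 0, -50, 0, -1], [-25, 0, -60, 0, -1], [-25, 0, -60, 0, -1]]]}}

```text
time_s: 16.15
eef_pos: [441.5, 434.1, 91.5]
ee_rot: [0.001, 0.709, 0.705, 0.004]
force: [-0.3, 3.8, 4.6]
grip_width: 0.131
```

```bash
python3 - <<'E'
from go import *
go(441.5,374,115.2,90)
E
```

```text
pos [441.5 434.1  91.5] yaw 89.6 q [ 0.59  0.62  1.35  0.    1.17 -0.98] F [-0.3  3.8  4.6] w 11.1 t 16.15
d [-60.    0.5 -23.9] roll -0.06
```

Request:
{"op": "move_arm", "data": {"rows": [[[-9, 0.3, -10, 0, -1], [-20, 0.5, -17, 0, -1], [-33, 0.5, -22, 0, -1], [-46, 0.5, -25, 0, -1], [-59, 0.5, -26, 0, -1], [-59, 0.5, -26, 0, -1], [-59, 0.5, -26, 0, -1]]]}}

```text
time_s: 17.02
eef_pos: [441.4, 375.0, 117.1]
ee_rot: [0.001, 0.709, 0.705, 0.004]
force: [0.1, -0.7, -3.1]
grip_width: 0.132
```

```bash
python3 - <<'E'
from h import *
from go import *
from rig import eyes
go(441.5,374,115.2,90)
D=snap(eyes,["wrist","top","scene"],"g")
E
```

```text
pos [441.4 375.  117.1] yaw 89.6 q [ 0.5   0.51  1.46  0.    1.17 -1.06] F [ 0.1 -0.7 -3.1] w 11.2 t 17.025
d [-1.   0.1  1.9] roll -0.06
```

Request:
{"op": "move_arm", "data": {"rows": [[[0, 0, -8, 0, -1], [0, 0, -20, 0, -1], [0, 0, -35, 0, -1], [0, 0, -50, 0, -1], [0, 0, -65, 0, -1], [0, 0, -80, 0, -1], [0, 0, -92, 0, -1], [0, 0, -99, 0, -1], [0, 0, -100, 0, -1], [0, 0, -100, 0, -1]]]}}

```text
time_s: 18.42
eef_pos: [440.6, 374.6, 216.6]
ee_rot: [0.0, 0.709, 0.705, 0.003]
force: [0.9, -0.1, -2.6]
grip_width: 0.136
```

Request:
{"op": "move_arm", "data": {"rows": [[[0, 2, 0, 1.2, -1], [0, 6, 0, 2.4, -1], [0, 10, 0, 3.8, -1], [0, 15, 0, 5.2, -1], [0, 20, 0, 6.6, -1], [0, 25, 0, 8.0, -1], [0, 30, 0, 9.4, -1], [0, 35, 0, 10.8, -1], [0, 39, 0, 12.2, -1], [0, 43, 0, 13.6, -1], [0, 45, 0, 15, -1], [0, 46, 0, 16.2, -1]]]}}

```text
time_s: 19.92
eef_pos: [486.5, 374.2, 216.1]
ee_rot: [-0.002, 0.998, -0.068, 0.002]
force: [0.7, -0.3, -3.3]
grip_width: 0.128
```

Request:
{"op": "move_arm", "data": {"rows": [[[0, 0, 0, 0, -1], [0, 0, 0, 0, -1], [0, 0, 0, 0, -1], [0, 0, 0, 0, -1], [0, 0, 0, 0, -1], [0, 0, 0, 0, -1], [0, 0, 0, 0, -1], [0, 0, 0, 0, -1]]]}}

```text
time_s: 20.92
eef_pos: [486.5, 374.3, 216.1]
ee_rot: [-0.002, 0.998, -0.068, 0.002]
force: [-1.3, -0.9, -3.0]
grip_width: 0.133
```

```bash
python3 - <<'E'
from h import *
from go import *
from rig import eyes,sense
go(586.5,360.5,217,-7.8)
D=snap(eyes,["wrist","top","scene"],"i"); c=D["wrist"]; im=c["color"].copy()
Rz=R.from_euler('z',-7.78,degrees=True); T=np.array([629.1,354.7,0])
L=lambda P: Rz.apply(np.array(P,float))+T
for y in (31,-31):
    pts=proj(c,L([[-74,y,227],[-43,y,206],[-14,y,221],[60,y,221]]))
    cv2.polylines(im,[pts.round().astype(int)],False,(0,255,0),1)
cv2.polylines(im,[proj(c,L([[-85,60,12],[85,60,12],[85,-60,12],[-85,-60,12]])).round().astype(int)],True,(0,255,255),1)
s=D["scene"]["color"]
cv2.imwrite("pics/i.png",np.hstack([im[:, 60:500],cv2.resize(s[190:330,110:230],(360,420),interpolation=cv2.INTER_CUBIC)]))
E
```

```text
pos [486.5 374.3 216.1] yaw -7.8 q [0.46 0.5  1.2  0.   1.44 0.6 ] F [-1.3 -0.9 -3. ] w 11.3 t 20.925
d [ 1.009e+02  1.000e-01 -5.000e-01] roll 0.0
```

Request:
{"op": "move_arm", "data": {"rows": [[[5, 0, 0, 0, -1], [14, 0, 0, 0, -1], [26, 0, 0, 0, -1], [38, 0, 0, 0, -1], [50, 0, 0, 0, -1], [62, 0, 0, 0, -1], [74, 0, 0, 0, -1], [86, 0, 0, 0, -1], [96, 0, 0, 0, -1], [101, 0, 0, 0, -1], [101, 0, 0, 0, -1], [101, 0, 0, 0, -1]]]}}

```text
time_s: 22.58
eef_pos: [586.3, 360.7, 216.7]
ee_rot: [-0.002, 0.998, -0.068, 0.002]
force: [0.1, 0.3, -3.2]
grip_width: 0.131
```

```bash
python3 - <<'E'
from go import *
from rig import eyes
go(586.5,360.5,174.2,-7.8)
snap(eyes,["wrist","top","scene"],"j")
E
```

```text
pos [586.3 360.7 216.7] yaw -7.8 q [0.38 0.69 0.89 0.   1.55 0.52] F [ 0.1  0.3 -3.2] w 11.1 t 22.575
d [ 0.   0.4 42.5] roll 0.0
```

Request:
{"op": "move_arm", "data": {"rows": [[[0, 0, 5, 0, -1], [0, 0, 12, 0, -1], [0, 0, 20, 0, -1], [0, 0, 27, 0, -1], [0, 0, 32, 0, -1], [0, 0, 35, 0, -1], [0, 0, 35, 0, -1], [0, 0, 35, 0, -1]]]}}

```text
time_s: 23.72
eef_pos: [586.6, 360.9, 182.0]
ee_rot: [-0.002, 0.998, -0.068, 0.002]
force: [0.0, 0.5, -3.0]
grip_width: 0.132
```

```bash
python3 - <<'E'
from go import *
go(586.5,360.5,174.2,-7.8)
E
```

```text
pos [586.6 360.9 182. ] yaw -7.8 q [0.38 0.71 0.95 0.   1.48 0.52] F [ 0.   0.5 -3. ] w 11.2 t 23.725
d [-0.1  0.5  7.8] roll 0.01
```

Request:
{"op": "move_arm", "data": {"rows": [[[0, 0, 2, 0, -1], [0, 0, 4, 0, -1], [0, 0, 5, 0, -1], [0, 0, 5, 0, -1], [0, 0, 5, 0, -1]]]}}

```text
time_s: 24.35
eef_pos: [586.7, 360.9, 177.2]
ee_rot: [-0.002, 0.998, -0.068, 0.003]
force: [0.5, -0.8, -2.4]
grip_width: 0.138
```

Request:
{"op": "move_arm", "data": {"rows": [[[0, 0, 1, 0, -1], [0, 0, 2, 0, -1], [0, 0, 2, 0, -1], [0, 0, 2, 0, -1]]]}}

```text
time_s: 24.85
eef_pos: [587.3, 360.9, 176.1]
ee_rot: [-0.003, 0.998, -0.068, 0.004]
force: [2.6, -1.6, 5.3]
grip_width: 0.129
```

```bash
python3 - <<'E'
from go import *
go(586.5,360.5,174.2,-7.8)
E
```

```text
pos [587.3 360.9 176.1] yaw -7.8 q [0.38 0.71 0.96 0.   1.46 0.52] F [ 2.6 -1.6  5.3] w 11.0 t 24.85
d [-0.7  0.6  1.9] roll 0.0
```

Request:
{"op": "move_arm", "data": {"rows": [[[1, 0, 0, 0, -0.85], [1, 0, 0, 0, -0.7], [1, 0, 0, 0, -0.5], [1, 0, 0, 0, -0.35], [1, 0, 0, 0, -0.35], [1, 0, 0, 0, -0.35], [1, 0, 0, 0, -0.35], [1, 0, 0, 0, -0.35]]]}}

```text
time_s: 25.85
eef_pos: [588.3, 360.8, 176.1]
ee_rot: [-0.003, 0.998, -0.068, 0.004]
force: [-0.0, -0.0, -0.4]
grip_width: 0.325
```

```bash
python3 - <<'E'
from h import *
from go import *
from rig import eyes
go(586.5,360.5,174.2,-7.8)
D=snap(eyes,["wrist","top","scene"],"k")
c=D["wrist"]; im=c["color"].copy()
Rz=R.from_euler('z',-7.78,degrees=True); T=np.array([629.1,354.7,0]); L=lambda P: Rz.apply(np.array(P,float))+T
print("seat px wrist",proj(c,L([[-43,0,210],[-43,31,206],[-43,-31,206]])).round(0).tolist(), "tips",proj(c,L([[-74,31,227],[-74,-31,227]])).round(0).tolist())
print("scene",proj(D["scene"],L([[-43,0,210],[-43,0,100]])).round(0).tolist())
s=cv2.resize(D["scene"]["color"][160:310,100:230],(260,300),interpolation=cv2.INTER_CUBIC)
t=cv2.resize(D["top"]["color"][110:260,100:230],(260,300),interpolation=cv2.INTER_CUBIC)
cv2.imwrite("pics/k.png",np.hstack([cv2.resize(im[:, 10:],(540,600))[:,:540],np.vstack([s,t])]))
E
```

```text
pos [588.3 360.8 176.1] yaw -7.8 q [0.38 0.71 0.96 0.   1.46 0.52] F [-0.  -0.  -0.4] w 27.6 t 25.85
d [-1.7  0.5  1.9] roll 0.0
seat px wrist [[272.0, 290.0], [272.0, 213.0], [272.0, 350.0]] tips [[178.0, 232.0], [191.0, 385.0]]
scene [[175.0, 224.0], [181.0, 251.0]]
```

View pics/k.png

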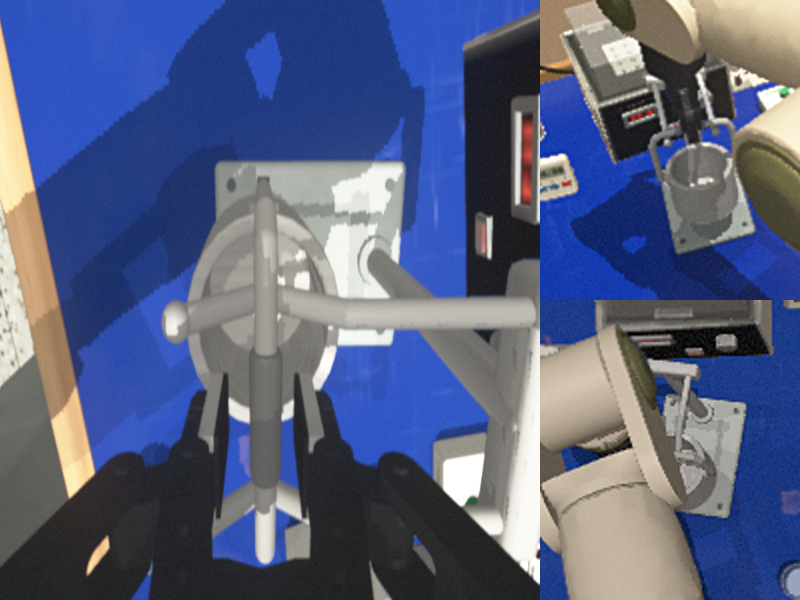

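Request:
{"op": "move_arm", "data": {"rows": [[[0, 0, -4, 0, -0.35], [0, 0, -10, 0, -0.35], [0, 0, -20, 0, -0.35], [0, 0, -35, 0, -0.35], [0, 0, -50, 0, -0.35], [0, 0, -70, 0, -0.35], [0, 0, -90, 0, -0.35], [0, 0, -100, 0, -0.35], [0, 0, -100, 0, -0.35]]]}}

```text
time_s: 27.12
eef_pos: [587.7, 360.4, 276.8]
ee_rot: [-0.003, 0.998, -0.068, 0.004]
force: [0.1, -0.3, 0.0]
grip_width: 0.327
```

```bash
python3 - <<'E'
from go import *
go(400,0,276,-7.8)
E
```

```text
pos [587.7 360.4 276.8] yaw -7.8 q [0.38 0.68 0.75 0.   1.7  0.52] F [ 0.1 -0.3  0. ] w 27.8 t 27.125
d [-137.1  382.5   -2.7] roll 0.0
```

Move the arm off to the right so the cameras see the stand, then check numerically.

Request:
{"op": "move_arm", "data": {"rows": [[[-15, 30, 0, 0, -0.35], [-30, 75, 0, 0, -0.35], [-45, 120, 0, 0, -0.35], [-60, 165, 0, 0, -0.35], [-75, 210, 0, 0, -0.35], [-90, 255, 0, 0, -0.35], [-105, 300, 0, 0, -0.35], [-120, 345, 0, 0, -0.35], [-137, 380, 0, 0, -0.35], [-137, 380, 0, 0, -0.35], [-137, 380, 0, 0, -0.35], [-137, 380, 0, 0, -0.35]]]}}

```text
time_s: 28.62
eef_pos: [400.8, 3.1, 273.1]
ee_rot: [-0.003, 0.998, -0.067, 0.004]
force: [-0.2, -0.0, 0.1]
grip_width: 0.324
```

```bash
python3 - <<'E'
from h import *
from go import *
from rig import eyes
go(400,0,276,-7.8)
import time
A=eyes.capture("top");A2=eyes.capture("scene")
for _ in range(8): eyes.capture("wrist")
D=snap(eyes,["top","scene"],"z")
Rz=R.from_euler('z',-7.78,degrees=True); T=np.array([629.1,354.7,0]); L=lambda P: Rz.apply(np.array(P,float))+T
a=np.linspace(0,2*np.pi,72,endpoint=False)
for n,b in (("top",A),("scene",A2)):
    c=D[n]; g=cv2.cvtColor(c["color"],cv2.COLOR_BGR2GRAY).astype(float); h=cv2.cvtColor(b["color"],cv2.COLOR_BGR2GRAY).astype(float)
    u,v=proj(c,L([[-43,0,130]]))[0].astype(int); print(n,(u,v),"motion over 0.5s, max/mean near pail:",abs(g-h)[v-35:v+45,u-35:u+35].max(),abs(g-h)[v-35:v+45,u-35:u+35].mean().round(2))
    # steel (not blue) mask: fit rim ring: sample brightness at rim (r=43) vs inside wall/outside for x,y,z,tilt search
    G=cv2.GaussianBlur(g,(0,0),.8); best=[]
    sat=cv2.GaussianBlur(c["color"].astype(float)[:,:,0]-c["color"][:,:,2],(0,0),.8)
    def val(im,P): p=proj(c,P); return cv2.remap(im.astype(np.float32),p[:,0].astype(np.float32)[None],p[:,1].astype(np.float32)[None],1)[0].mean()
    for tilt in np.radians(np.arange(-16,17,2)):
      Rt=R.from_euler('y',tilt)
      for dx in range(-8,9,2):
       for dy in range(-8,9,2):
        ring=lambda r: L(Rt.apply(np.c_[r*np.cos(a),r*np.sin(a),0*a-76])+[-43+dx,dy,210])
        best.append((val(G,ring(43))-.5*val(G,ring(36))-.5*val(G,ring(51)),round(np.degrees(tilt)),dx,dy))
    best.sort(reverse=True); print(best[:4])
E
```

```text
pos [400.8   3.1 273.1] yaw -7.7 q [-0.29 -0.02  1.71  0.01  1.44 -0.16] F [-0.2 -0.   0.1] w 27.5 t 28.625
d [-0.3  3.2 -2.9] roll 0.01
top (np.int64(163), np.int64(193)) motion over 0.5s, max/mean near pail: 15.0 2.56
[(np.float32(48.26025), 4, 8, 0), (np.float32(47.96423), 2, 6, 0), (np.float32(47.19776), 4, 8, -2), (np.float32(47.17643), -2, 0, 0)]
scene (np.int64(179), np.int64(243)) motion over 0.5s, max/mean near pail: 12.0 2.35
[(np.float32(68.97713), 2, 4, 0), (np.float32(67.56279), 2, 4, 2), (np.float32(67.11617), 4, 6, 0), (np.float32(65.54278), 4, 6, 2)]
```

```bash
python3 - <<'E'
from h import *
from rig import ctrl,sense
a=load("a")["scene"]["color"].astype(int); z=load("z")["scene"]["color"].astype(int)
at=load("a")["top"]["color"].astype(int); zt=load("z")["top"]["color"].astype(int)
for n,(u,v) in {"front_cup":(299,267),"side_cup":(346,262),"beaker":(229,250),"timer":(399,252),"dropper":(259,165),"box":(290,164)}.items(): print(n,"top",abs(at-zt)[v-12:v+13,u-12:u+13].mean().round(1))
for n,(u,v) in {"front_cup":(316,267),"beaker":(253,280),"dropper":(247,200),"box":(268,196)}.items(): print(n,"scene",abs(a-z)[v-12:v+13,u-12:u+13].mean().round(1))
print(ctrl.finish_job())
E
```

```text
front_cup top 51.0
side_cup top 63.9
beaker top 25.0
timer top 4.8
dropper top 4.7
box top 5.0
front_cup scene 33.5
beaker scene 35.6
dropper scene 12.8
box scene 12.2
the job is handed in; nothing more can be done
None
```

The pail is hanging by its bail over both prongs of the drying stand, and I have handed the job in at about 29 s on the robot's clock. I gripped the pail by its front wall and drew it out from the shelf. I set it down upright on open worktop at about (440, 374) mm and let go. I then took the grip sleeve, swung the bail upright, lifted the pail and lowered the bar into the V notches.

One grasp had to be repeated. My first close on the sleeve shut on nothing, because the fingers sit about 20 mm higher than I took from the stated tool geometry. I went 25 mm lower and it held.

**Hang:**
- The last picture, taken with the jaws open, shows the bar in the notch of the near prong and across the far one, with the sleeve between the prongs.
- After I backed off, the wrist force was about zero. Two frames about half a second apart differed only by noise.
- The rim fit gave a tilt of about 2° in the scene view. The top view did not settle it (about 4°, with nearly equal fits from −2° to 4°).

**Other items:**
- The timer, dropper bottle and box looked unchanged against the first top picture.
- The same comparison showed large differences at both cups and the beaker. The likely cause is the parked arm or its shadow over them. I handed in without settling this, so I have not shown that the cups and beaker were unmoved.
- The sampled force readings never showed unexpected contact.

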